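# Scan the board, index its slide one slot and hold the lock pin home

## Robot

A 6-joint arm with a two-finger parallel gripper is mounted at the origin on the work surface. World frame = base frame: x ahead of the robot, y to its left, z up, the work surface at z = 0. Lengths are in m, angles in rad, forces in N, time in s.
With the tool pointing down it reaches from about 0.375 to 0.975 m from the base axis. Payload 3.8 kg.
Tool frame: the origin (TCP) lies on the mounting face of the last link; the fingertips stand 173 mm ahead of it and the grasp point (between the pads) lies 155 mm ahead of it; z points along the fingers, y is the direction in which the jaws open and shut (so a half turn about z gives the same grasp; the last joint's range is limited). The gripper opens to 85 mm and grips with 20 to 120 N. Pads are 22 mm wide; open, the fingers measure 114 mm over their backs; the gripper's body (76 mm by 85 mm) begins 54 mm behind the grasp point. The pads swing forward as they close: fully open they stand 13 mm farther back than shut.
Start: joints at [1.244, 0.264, 1.604, -0, 1.274, -0.037], TCP at [0.193, 0.647, 0.405] pointing down, gripper open.
Joint ranges: [-2.63, 2.63], [-0.94, 2.18], [0.31, 2.57], [-1.31, 4.45], [0, 2.66], [-2.55, 2.55]. Speed limits (rad/s): [2.57, 2.57, 3.14, 3.14, 3.14, 3.14].

## Interface

Orientations are given as a rotation vector (axis times angle).
In Python, from workcell import bot, imaging, order gives the robot as it stands. The module is installed in compiled form; this text tells all that it offers.
- The arm moves only by the shell command python3 -m creep 'ROWS' [OPENING] [FORCE]. ROWS is JSON, a list of rows, each an object with "slide": the shift along the tool's x, y, z each as a share of 25 mm, from -1 to 1, a list of three; "angular": the turn, a rotation vector about the tool's x, y, z each as a share of 4 degrees, from -1 to 1, a list of three. A call has 1 to 5 rows; each row shifts and turns the commanded pose from where the row before left it, along the tool's axes as they then stand; what a row does not reach is not made up. A row lasts 1/12 s, in which the tool goes at most 41.7 mm and 7.16 degrees, less where a joint would pass 70% of its speed; a pose out of reach is approached as far as the arm can. A call with a number of a shift or a turn outside -1 to 1 is refused whole. A call with a gripper value outside its range is refused whole. OPENING is the closure, from -1 (fully open) to 1 (shut), set as the call begins (- or left out, the last holds). The fingers move at their own pace and stop on an object; FORCE is the grip in N (left out, the last holds). Time passes only in rows, so rows that do not move let the fingers close. It gives the time, the measured TCP pose, the force and the opening at its end, in the units of the state.
- bot.read_state(): the state, without advancing time (a new reading comes with each control period).
- imaging.read_camera(name): name is "side" or "top"; returns (picture, depth): 400x640x3 uint8, red, green, blue; 400x640 float32, m along the optical axis (not along the pixel's ray), 0 where there is no reading.
- imaging.camera_model(name): a dict with "fovy" (degrees; the focal length in pixels is half the picture's height over the tangent of half this angle, whatever the lens; pixels are square), "cx", "cy" (the principal point, pixels), "camera_from_world" (4x4, takes a point from world to camera coordinates). Camera axes: x right, y down, z forward; pixel columns grow to the right and rows downward; lengths in m; the calibration is good to about 2 mm. A picture is of the moment at which its call begins. camera_model takes no time and is no camera call.
- order.finish_job(): hands the job in, once; it reports no verdict.
The state is a dict: "time": time; "q": joint angles; "joint_vel": joint speeds; "joint_torque": joint torques, N m; "tool_pos": TCP position; "tcp_rot": TCP orientation; "wrist_force": force on the tool from outside, world axes, zero at the start; "torque": the same for the moment, N m; "width": opening from 0.0 (shut) to 1.0 (fully open).
Only numpy, scipy, OpenCV 4.12 (cv2) and the standard library are available. Lean on these libraries where they do the work, as an engineer would, in place of code of your own. Each camera call takes 0.05 s, during which the arm holds its last target.

## Task

Before the board carriage is moved, take the upright pen scanner out of its holder, point its tip straight down at the middle of the bar label on the circuit board, hold it steady about 4 cm above the label for two seconds, and stand it back in its holder. Then pull up the spring-loaded lock knob on the carriage, slide the carriage exactly one slot along its rail, away from the upright end plate, and let the pin drop fully home in that slot. Finish while still gripping the knob with the pin home: do not let go. Leave the mug, spool and screwdriver where they are.

Things in the scene. Friction and masses are not known exactly. Their poses are not given: they have to be found in the camera images.
- rail: Fixed slide: dark base plate 360 x 80 x 10 mm with a slotted aluminium strip on it (top at 24 mm; five slots 40 mm apart). Origin: centre of the base's underside, on the bench. x runs along the rail, away from its upright end plate (at x = -174 mm, up to 70 mm above the bench); z is up. Position and yaw vary; it may be on the left or the right, the scanner holder on the other side.
- carriage (a joint): Slide of the carriage along the rail's +x (m): 0 at the start, pin in the slot at rail x = -40 mm; 0.040 is the next slot. 1.5 mm play either way when locked, 1.5 N friction when free. Its plate is 70 mm long, reaches 28 mm to the rail's -y side and 130 mm to +y, top 38 mm above the bench; the board lies on the +y part (up to 47 mm above the bench).
- plunger (a joint): Lift of the lock knob and its pin (m): 0 fully home, 0.018 upper stop. The pin (10 mm thick, round end) sits 11 mm deep in the slot, so pull about 14 mm to slide freely. A spring pulls it down, 4 N at home, 7 N at 14 mm: it drops in by itself over a slot and rides on the strip between slots.
- knob: Lock knob: plain black upright cylinder, 28 mm across, 34 mm tall, moving with carriage and plunger. Origin: centre of its underside, 60 mm above the bench when home; z up. Under it a fixed steel barrel 18 mm across stands 20 mm tall on the carriage plate (plate top at 38 mm); nothing else near is above 47 mm.
- knob_mid (a point): Middle of the lock knob, on its axis, 77 mm above the bench when home: the place to grip.
- label (a point): Middle of the white bar label (40 x 30 mm, flat, facing up) on the circuit board on the carriage, 43 mm above the bench, 84 mm from the knob's axis to the rail's +y side.
- scanner: Grey pen scanner, 160 mm long, 24 mm thick (lowest 40 mm taper to 18 mm at the tip), 70 to 120 g, standing tip down in its holder. Origin: centre of the tip's flat end; z points from the tip to the blunt top. It reads straight out of the tip along its own -z. Grip it about 120 mm above the tip.
- scanner_tip (a point): Centre of the scanner's flat tip (same point as its origin).
- holder: Fixed scanner holder: dark base plate 90 x 90 x 8 mm with an upright grey cup, 32 mm inside diameter, widening at the top to 50 mm; rim 78 mm above the bench. Origin: centre of the underside, on the bench.
- holder_floor (a point): Centre of the cup's inner floor, 10 mm above the bench, where the scanner's tip stands.
- mug: White mug, 80 mm across, 95 mm tall, beyond the work; origin: centre of the underside. Bystander.
- spool: Small spool of copper wire, 60 mm across, 40 mm tall, beyond the work; origin: centre of the underside. Bystander.
- screwdriver: Screwdriver lying on the bench beyond the work; origin: centre of the underside. Bystander.
Not all that is in view belongs to the job. Leave any yellow look-alike of the scanner alone.

How it is judged:
On the way, in this order (a step that is already met when the one before it is completed fails the run):
1. the scanner, held in the gripper, is held still over the label and aimed at it for a second, the carriage still in its first slot (x of label in the frame of scanner between -0.015 and 0.015 m and y of label in the frame of scanner between -0.015 and 0.015 m and z of label in the frame of scanner between -0.07 and -0.015 m and linear speed of scanner below 0.03 m/s and contact force between the fingers and scanner above 0.5 N and value of joint carriage below 0.005 m), for 1 s.
2. the scanner stands back in its holder, let go (distance between scanner_tip and holder_floor below 0.015 m and angle between scanner's own z axis and vertical below 0.25 rad and contact force between the fingers and scanner below 0.1 N), for 0.2 s.
3. the lock knob is pulled up out of the first slot by the fingers (value of joint plunger above 0.009 m and contact force between the fingers and knob above 1 N and value of joint carriage below 0.01 m), for 0.1 s.
At the end, for the whole second after the job is handed in: Carriage 40 mm (within 3.5 mm) on from its start and still; lock pin home (knob within 2 mm of its lowest); fingers on the knob with over 2 N; scanner standing in its holder (tip within 15 mm of the middle of the cup floor, upright within 0.25 rad) (value of joint carriage between 0.0365 and 0.0435 m and value of joint plunger below 0.002 m and velocity of joint carriage below 0.01 m/s and contact force between the fingers and knob above 2 N and distance between scanner_tip and holder_floor below 0.015 m and angle between scanner's own z axis and vertical below 0.25 rad); the arm keeps its last pose, push and grip.
It fails at once if a bystander (mug, spool or screwdriver) is moved more than 30 mm (distance of any of mug, spool, screwdriver from where it was at the start of the episode above 0.03 m).
It also fails if it takes over 64 s, if anything falls off the work surface, if the arm or the gripper's body presses on something with over 40 N, if the wrist force passes 120 N, or if a joint passes its speed limit or range.

## Working session

There is one attempt and no reset: what is moved stays moved. The work goes in short steps, Python scripts to look and compute and a shell command to move; the robot and the scene stay as the last step left them, time stands still between calls to the robot, and variables do not carry over. Pictures are saved under pics/ and viewed, and the job is handed in when it is done.

```bash
mkdir -p pics; cat > h.py <<'E'
import numpy as np,cv2
from workcell import bot,imaging,order
def snap(n):
    p,d=imaging.read_camera(n); return p,d
def save(p,f): cv2.imwrite('pics/'+f,cv2.cvtColor(p,cv2.COLOR_RGB2BGR))
E
python3 - <<'E'
from h import *
print(bot.read_state())
for n in ['side','top']:
    p,d=snap(n); save(p,n+'0.png'); np.savez('/tmp/'+n+'0.npz',p=p,d=d); print(n,imaging.camera_model(n),(d>0).mean())
E
```

```text
{'time': 0.0, 'q': array([ 1.24410929e+00,  2.64775555e-01,  1.60537001e+00, -1.41590550e-05,
        1.27364371e+00, -3.68926522e-02]), 'joint_vel': array([-0.00105032, -0.00065557, -0.00102186, -0.00118215, -0.0001143 ,
        0.001353  ]), 'joint_torque': array([ 2.13794388e-03, -5.15103507e+01, -3.67323446e+01, -6.08794176e-05,
        1.29722140e-02, -2.68772362e-05]), 'tool_pos': array([0.19277831, 0.64654247, 0.40334862]), 'tcp_rot': array([-0.45355461, -3.10829047,  0.00339702]), 'wrist_force': array([ 0.67668081, -0.36301372, -0.72466671]), 'torque': array([-0.08444587,  0.00715065, -0.03331738]), 'width': 0.9981105644144727}
side {'fovy': 46.3391969449547, 'cx': 320.1619336597067, 'cy': 197.84013654892112, 'camera_from_world': array([[-0.75150348, -0.65952038, -0.01659456,  0.44826897],
       [-0.49268552,  0.57777339, -0.65072182,  0.40134231],
       [ 0.4387522 , -0.48084382, -0.75913486,  0.86395697],
       [ 0.        ,  0.        ,  0.        ,  1.        ]])} 0.99614453125
top {'fovy': 56.346853044658616, 'cx': 325.2654426559809, 'cy': 200.09580101132897, 'camera_from_world': array([[ 1.53088366e-04, -9.99841817e-01,  1.77853255e-02,
        -4.86730120e-02],
       [-9.89477328e-01, -2.72477536e-03, -1.44662344e-01,
         6.38316175e-01],
       [ 1.44687922e-01, -1.75760302e-02, -9.89321226e-01,
         7.86320775e-01],
       [ 0.00000000e+00,  0.00000000e+00,  0.00000000e+00,
         1.00000000e+00]])} 0.996125
```

View pics/side0.png

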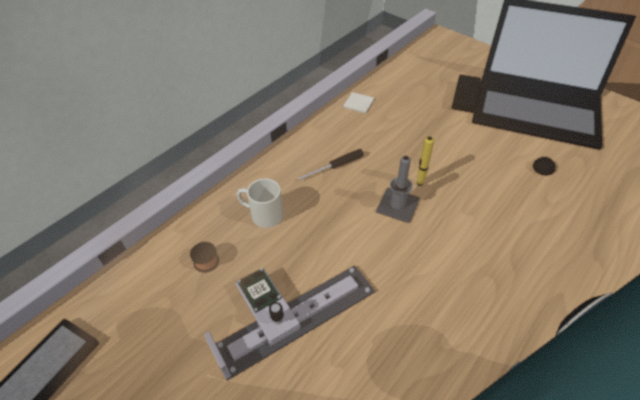

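View pics/top0.png

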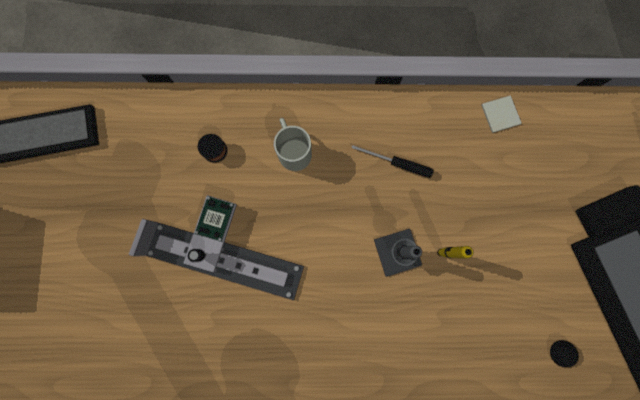

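The side view shows the knob near (277,312), the label near (259,289), and the scanner top near (405,158) with its yellow look-alike to the right. In the top view the knob is near (196,255), the label near (213,219), the scanner top near (416,251) and the cup near (404,251). I'll zoom in for finer measurement.

```bash
python3 - <<'E'
from h import *
for n,bs in {'side':[(200,260,180,120),(360,120,90,110)],'top':[(120,180,200,130),(360,210,130,80)]}.items():
    p=np.load('/tmp/'+n+'0.npz')['p']
    for i,(x,y,w,h) in enumerate(bs):
        s=4 if w>150 else 6
        if n=='side' and i==1:s=5
        save(cv2.resize(p[y:y+h,x:x+w],None,fx=s,fy=s,interpolation=cv2.INTER_NEAREST),f'{n}c{i}.png')
E
```

```text
(no output)
```

View pics/sidec0.png

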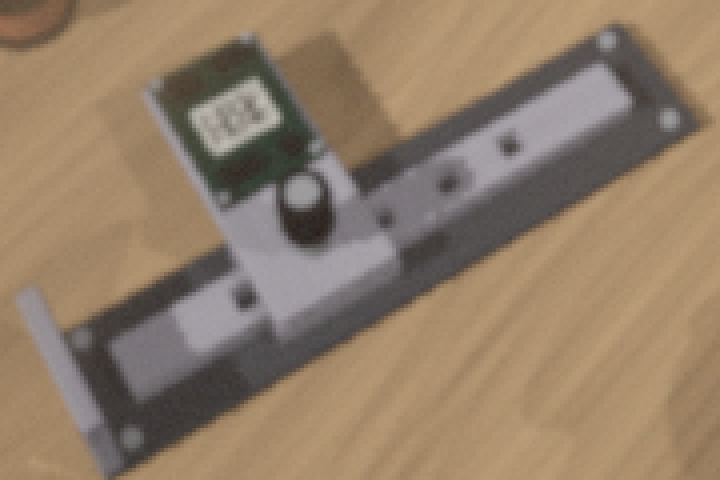

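View pics/sidec1.png

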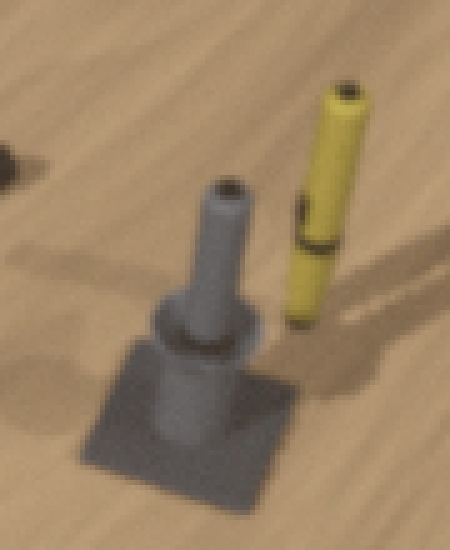

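View pics/topc0.png

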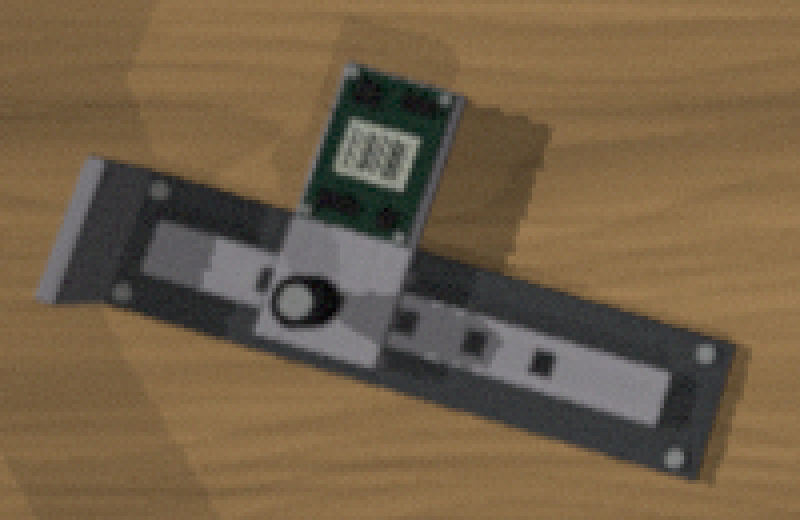

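View pics/topc1.png

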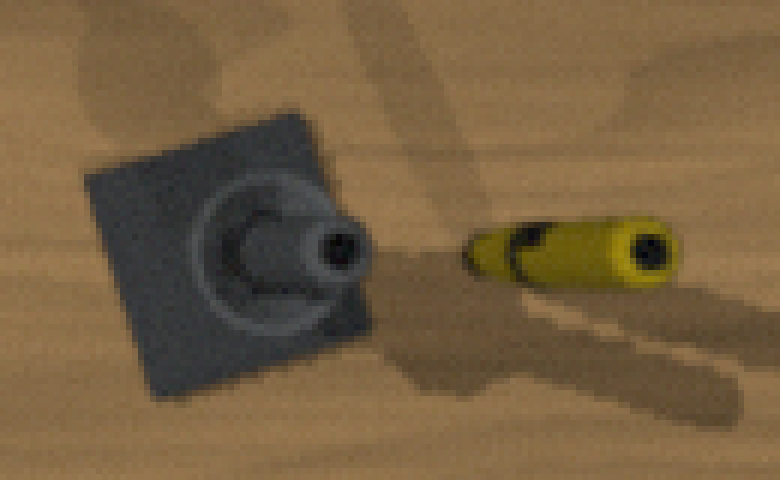

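```bash
cat >> h.py <<'E'
M={n:imaging.camera_model(n) for n in('side','top')}
def ray(n,uv):
    m=M[n];f=200/np.tan(np.radians(m['fovy']/2));T=np.linalg.inv(m['camera_from_world'])
    d=T[:3,:3]@np.array([(uv[0]-m['cx'])/f,(uv[1]-m['cy'])/f,1]);return T[:3,3],d
def onz(n,uv,z):
    o,d=ray(n,uv);return o+d*(z-o[2])/d[2]
def dep(n,uv,D):
    o,d=ray(n,uv);return o+d*D[int(round(uv[1])),int(round(uv[0]))]
def tri(a,b):
    o1,d1=ray('side',a);o2,d2=ray('top',b)
    s=np.linalg.lstsq(np.c_[d1,-d2],o2-o1,rcond=None)[0]
    p,q=o1+s[0]*d1,o2+s[1]*d2;return (p+q)/2,np.linalg.norm(p-q)
E
python3 - <<'E'
from h import *
np.set_printoptions(precision=4,suppress=True)
D={n:np.load('/tmp/'+n+'0.npz')['d'] for n in M}
for k,a,b in [('scantop',(405.6,157.2),(416.6,251.2)),('knobtop',(276.4,307.4),(194.1,254.6)),('label',(258.9,289.1),(214.1,218.4)),('rim',(401.4,186),(405,252.2)),('yellow',(429.4,138.2),(468.3,252)),
 ('screwA',(200+80/4,260+340/4),(120+159/4,180+189/4)),('screwB',(200+131/4,260+437/4),(120+122/4,180+291/4)),('screwC',(200+608/4,260+41/4),(120+705/4,180+353/4)),('screwD',(200+670/4,260+119/4),(120+674/4,180+457/4)),
 ('slot5',(200+510/4,260+145/4),(120+542/4,180+362/4)),('slot4',(200+449/4,260+182/4),(120+475/4,180+343/4)),('slot3',(200+384/4,260+217/4),(120+403/4,180+320/4)),('mug',(265,185),(293,147)),('yelbot',(360+299/5,120+325/5),(360+480/6,210+255/6))]:
    p,r=tri(a,b);print(k,p,round(r,4),dep('side',a,D['side']),dep('top',b,D['top']))
print(onz('top',(398,252.3),.008))
print({n:np.linalg.inv(M[n]['camera_from_world'])[:3,3] for n in M})
E
```

```text
scantop [ 0.5238 -0.2165  0.1707] 0.0014 [ 0.522  -0.2145  0.1733] [ 0.5243 -0.2159  0.1716]
knobtop [0.5166 0.2209 0.093 ] 0.0033 [0.5146 0.2205 0.0942] [0.518  0.221  0.0959]
label [0.5968 0.1983 0.0414] 0.0015 [0.5949 0.1987 0.0438] [0.5973 0.1983 0.0432]
rim [ 0.5225 -0.2174  0.0726] 0.0016 [ 0.5172 -0.209   0.0835] [ 0.5227 -0.2038  0.1292]
yellow [ 0.5226 -0.318   0.1593] 0.0008 [ 0.5196 -0.3124  0.165 ] [ 0.5229 -0.3166  0.1621]
screwA [0.5793 0.3297 0.0107] 0.0015 [0.5755 0.3304 0.0174] [0.5796 0.3286 0.0142]
screwB [0.5216 0.346  0.0124] 0.0013 [0.5198 0.3462 0.0155] [0.5221 0.3457 0.0142]
screwC [0.4866 0.0168 0.0106] 0.002 [0.4838 0.019  0.0161] [0.4875 0.0172 0.013 ]
screwD [0.4294 0.0335 0.0108] 0.0017 [0.4278 0.0345 0.0139] [0.4305 0.0337 0.015 ]
slot5 [0.4822 0.1071 0.0206] 0.0018 [0.4848 0.1027 0.0113] [0.4824 0.1097 0.0079]
slot4 [0.4926 0.1448 0.0202] 0.0018 [0.4952 0.141  0.0112] [0.4931 0.1471 0.0117]
slot3 [0.5045 0.1838 0.0237] 0.0038 [0.5078 0.1786 0.011 ] [0.5059 0.1885 0.0101]
mug [0.7414 0.0222 0.1199] 0.0059 [ 0.7787 -0.0033  0.0728] [0.7732 0.0288 0.0028]
yelbot [ 0.5222 -0.3187 -0.0087] 0.002 [ 0.5171 -0.3098  0.0024] [ 0.5228 -0.3063  0.0275]
[ 0.5233 -0.2156  0.008 ]
{'side': array([0.1555, 0.4792, 0.9245]), 'top': array([ 0.5178, -0.0331,  0.8711])}
```

```bash
cat >> h.py <<'E'
from scipy.spatial.transform import Rotation as Ro
import sys
np.set_printoptions(precision=4,suppress=True)
def go(target,off=.155):
    s=bot.read_state();R=Ro.from_rotvec(s['tcp_rot']).as_matrix()
    g=s['tool_pos']+R[:,2]*off
    d=np.array(target)-g
    # turn needed to point z straight down (tool axes), and yaw of tool y vs rail
    w=R.T@np.cross(R[:,2],[0,0,-1])
    print('t',round(s['time'],2),'grasp',g,'units',R.T@d/.025,'tilt(4deg units)',w/np.radians(4),'yaw_y',np.degrees(np.arctan2(R[1,1],R[0,1])),'F',s['wrist_force'],'w',round(s['width'],3))
E
python3 -c "
from h import *
go([.5235,-.2165,.20])"
```

```text
t 0.1 grasp [0.1927 0.6463 0.2485] units [-22.5426 -29.2854   1.9975] tilt(4deg units) [-0.0292 -0.0008 -0.    ] yaw_y 73.39409190639286 F [ 0.4095 -0.2921 -0.7468] w 0.998
```

```bash
python3 -m creep '[{"slide":[-0.75,-0.97,0],"angular":[0,0,0]},{"slide":[-0.75,-0.97,0],"angular":[0,0,0]},{"slide":[-0.75,-0.97,0],"angular":[0,0,0]},{"slide":[-0.75,-0.97,0],"angular":[0,0,0]},{"slide":[-0.75,-0.97,0],"angular":[0,0,0]}]' -1; python3 -c "
from h import *
go([.5235,-.2165,.20])"
```

```text
time: 0.52
tool_pos: [0.2482, 0.5024, 0.4039]
tcp_rot: [-0.453, -3.108, 0.002]
wrist_force: [0.1, -0.3, 0.4]
width: 0.996
t 0.52 grasp [0.2481 0.5022 0.2489] units [-18.7597 -24.4092   1.9837] tilt(4deg units) [-0.0173 -0.0021  0.    ] yaw_y 73.42352926397946 F [ 0.0814 -0.3152  0.4337] w 0.996
```

```bash
python3 -m creep '[{"slide":[-0.75,-0.97,0],"angular":[0,0,0]},{"slide":[-0.75,-0.97,0],"angular":[0,0,0]},{"slide":[-0.75,-0.97,0],"angular":[0,0,0]},{"slide":[-0.75,-0.97,0],"angular":[0,0,0]},{"slide":[-0.75,-0.97,0],"angular":[0,0,0]}]' >/dev/null
python3 -m creep '[{"slide":[-0.75,-0.97,0],"angular":[0,0,0]},{"slide":[-0.75,-0.97,0],"angular":[0,0,0]},{"slide":[-0.75,-0.97,0],"angular":[0,0,0]},{"slide":[-0.75,-0.97,0],"angular":[0,0,0]},{"slide":[-0.75,-0.97,0],"angular":[0,0,0]}]' >/dev/null
python3 -m creep '[{"slide":[-0.75,-0.97,0],"angular":[0,0,0]},{"slide":[-0.75,-0.97,0],"angular":[0,0,0]},{"slide":[-0.75,-0.97,0],"angular":[0,0,0]},{"slide":[-0.75,-0.97,0],"angular":[0,0,0]},{"slide":[-0.75,-0.97,0],"angular":[0,0,0]}]' 
python3 -c "
from h import *
go([.5235,-.2165,.20])"
```

```text
time: 1.77
tool_pos: [0.4136, 0.0734, 0.4044]
tcp_rot: [-0.454, -3.108, 0.0]
wrist_force: [0.2, 0.5, -0.2]
width: 1.0
t 1.77 grasp [0.4136 0.0734 0.2494] units [-7.5283 -9.855   1.9749] tilt(4deg units) [-0.0008 -0.0032 -0.    ] yaw_y 73.39659098673053 F [ 0.2079  0.4758 -0.1588] w 1.0
```

```bash
python3 -m creep '[{"slide":[-0.75,-0.97,0],"angular":[0,0,0]},{"slide":[-0.75,-0.97,0],"angular":[0,0,0]},{"slide":[-0.75,-0.97,0],"angular":[0,0,0]},{"slide":[-0.75,-0.97,0],"angular":[0,0,0]},{"slide":[-0.75,-0.97,0],"angular":[0,0,0]}]' >/dev/null
python3 -m creep '[{"slide":[-0.75,-0.97,0],"angular":[0,0,0]},{"slide":[-0.75,-0.97,0],"angular":[0,0,0]},{"slide":[-0.75,-0.97,0],"angular":[0,0,0]},{"slide":[-0.75,-0.97,0],"angular":[0,0,0]},{"slide":[-0.7,-1,0],"angular":[0,0,0]}]' 
python3 -c "
from h import *
go([.5235,-.2165,.13])
p,d=snap('side');save(p[60:260,300:500].repeat(3,0).repeat(3,1),'a1.png')"
```

```text
time: 2.6
tool_pos: [0.5228, -0.2129, 0.4041]
tcp_rot: [-0.454, -3.108, -0.001]
wrist_force: [0.5, 1.3, 1.0]
width: 1.001
t 2.6 grasp [ 0.5227 -0.2128  0.2491] units [-0.0758 -0.1341  4.7627] tilt(4deg units) [ 0.0039 -0.012   0.    ] yaw_y 73.3849101414032 F [0.5051 1.318  1.039 ] w 1.001
```

View pics/a1.png

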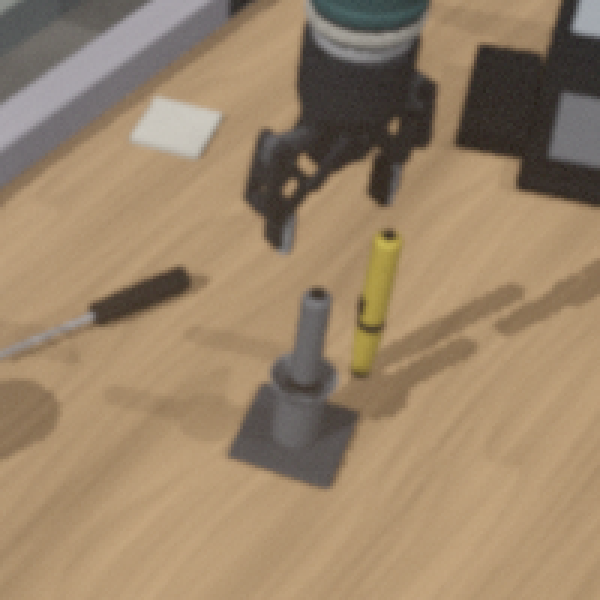

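The crop shows the open fingers at (283,245) and (388,200) straddling the scanner top at (318,293), with room to the yellow pen. Descending now.

```bash
python3 -m creep '[{"slide":[-0.08,-0.13,0.9],"angular":[0,0,0]},{"slide":[0,0,1],"angular":[0,0,0]},{"slide":[0,0,1],"angular":[0,0,0]},{"slide":[0,0,1],"angular":[0,0,0]},{"slide":[0,0,0.85],"angular":[0,0,0]}]' 
python3 -m creep '[{"slide":[0,0,0],"angular":[0,0,0]},{"slide":[0,0,0],"angular":[0,0,0]},{"slide":[0,0,0],"angular":[0,0,0]},{"slide":[0,0,0],"angular":[0,0,0]},{"slide":[0,0,0],"angular":[0,0,0]}]' 1 40
python3 -m creep '[{"slide":[0,0,0],"angular":[0,0,0]},{"slide":[0,0,0],"angular":[0,0,0]},{"slide":[0,0,0],"angular":[0,0,0]},{"slide":[0,0,0],"angular":[0,0,0]},{"slide":[0,0,0],"angular":[0,0,0]}]'
python3 -c "
from h import *
go([.5235,-.2165,.13])
p,d=snap('side');save(p[60:260,300:500].repeat(3,0).repeat(3,1),'a2.png')"
```

```text
time: 3.07
tool_pos: [0.5228, -0.2147, 0.2837]
tcp_rot: [-0.454, -3.106, -0.001]
wrist_force: [-1.6, 0.3, 0.2]
width: 1.005
time: 3.48
tool_pos: [0.5244, -0.2154, 0.288]
tcp_rot: [0.453, 3.105, -0.002]
wrist_force: [0.1, 0.3, -0.8]
width: 0.297
time: 3.9
tool_pos: [0.5245, -0.2155, 0.2881]
tcp_rot: [0.453, 3.105, -0.002]
wrist_force: [-0.1, 0.1, 5.9]
width: 0.269
t 3.9 grasp [ 0.525  -0.2158  0.1331] units [ 0.0509 -0.0453  0.1247] tilt(4deg units) [-0.0076  0.0542 -0.    ] yaw_y 73.39321613978119 F [-0.1166  0.1373  5.872 ] w 0.269
```

View pics/a2.png

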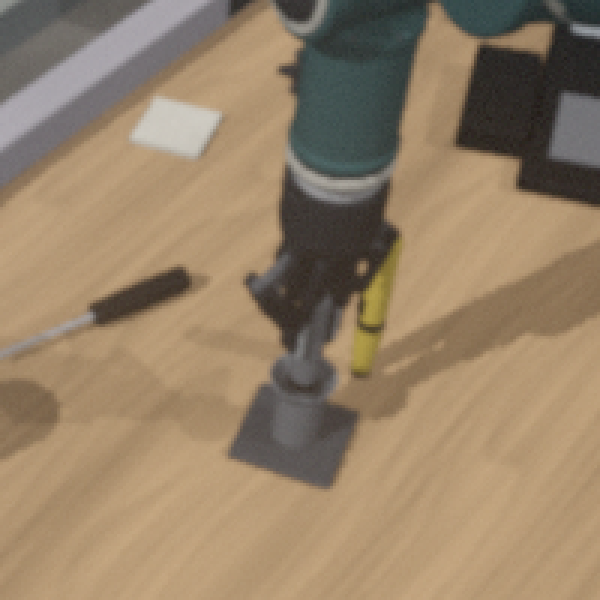

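The grip is on: width 0.27, about 23 mm, and the scanner is between the pads. Lifting it clear of the cup and checking the tip.

```bash
python3 -m creep '[{"slide":[0,0,-0.5],"angular":[0,0,0]},{"slide":[0,0,-0.8],"angular":[0,0,0]},{"slide":[0,0,-0.9],"angular":[0,0,0]},{"slide":[0,0,-1],"angular":[0,0,0]},{"slide":[0,0,-1],"angular":[0,0,0]}]' 
python3 -m creep '[{"slide":[0,0,-0.2],"angular":[0,0,0]},{"slide":[0,0,0],"angular":[0,0,0]}]'
python3 -c "
from h import *
go([.597,.198,.203])
p,d=snap('side');save(p[60:260,300:500].repeat(3,0).repeat(3,1),'a3.png')
p,d=snap('top');save(p[180:300,330:510].repeat(4,0).repeat(4,1),'a3t.png')"
```

```text
time: 4.37
tool_pos: [0.5232, -0.2149, 0.3922]
tcp_rot: [-0.453, -3.108, -0.001]
wrist_force: [0.8, 0.3, -0.6]
width: 0.272
time: 4.53
tool_pos: [0.5243, -0.2154, 0.3992]
tcp_rot: [0.453, 3.103, -0.003]
wrist_force: [-0.2, -0.2, -1.2]
width: 0.272
t 4.53 grasp [ 0.5251 -0.2158  0.2442] units [ 1.9803 16.6841  1.6239] tilt(4deg units) [-0.0118  0.0808 -0.    ] yaw_y 73.39712878975075 F [-0.1691 -0.2061 -1.1675] w 0.272
```

View pics/a3.png

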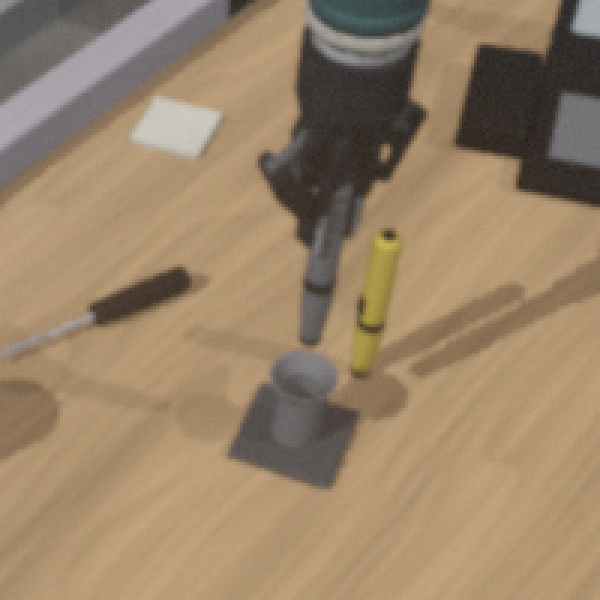

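View pics/a3t.png

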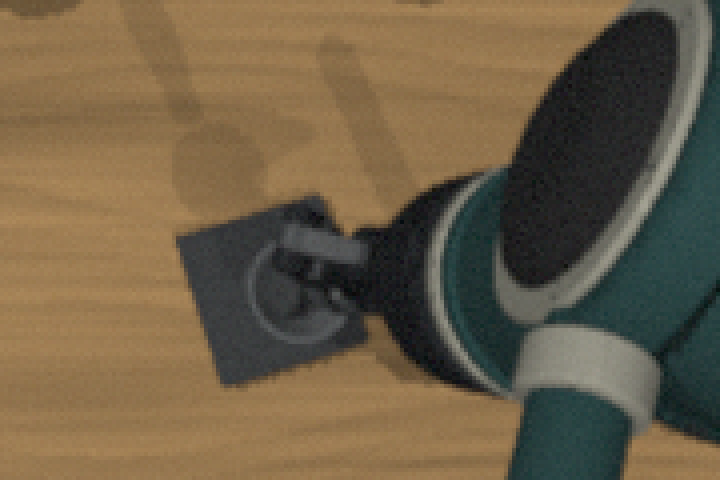

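```bash
python3 -c "
from h import *
print(onz('side',(403.5,173.5),.121))"
python3 -m creep '[{"slide":[0.05,0.4,0],"angular":[0,0,0]},{"slide":[0.1,0.8,0],"angular":[0,0,0]},{"slide":[0.12,1,0],"angular":[0,0,0]},{"slide":[0.12,1,0],"angular":[0,0,0]},{"slide":[0.12,1,0],"angular":[0,0,0]}]' >/dev/null
python3 -m creep '[{"slide":[0.12,1,0],"angular":[0,0,0]},{"slide":[0.12,1,0],"angular":[0,0,0]},{"slide":[0.12,1,0],"angular":[0,0,0]},{"slide":[0.12,1,0],"angular":[0,0,0]},{"slide":[0.12,1,0],"angular":[0,0,0]}]' >/dev/null
python3 -m creep '[{"slide":[0.12,1,0],"angular":[0,0,0]},{"slide":[0.12,1,0],"angular":[0,0,0]},{"slide":[0.12,1,0],"angular":[0,0,0]},{"slide":[0.12,1,0],"angular":[0,0,0]},{"slide":[0.12,1,0],"angular":[0,0,0]}]' >/dev/null
python3 -m creep '[{"slide":[0.12,1,0],"angular":[0,0,0]},{"slide":[0.12,1,0],"angular":[0,0,0]},{"slide":[0.07,0.6,0],"angular":[0,0,0]},{"slide":[0,0,0],"angular":[0,0,0]},{"slide":[0,0,0],"angular":[0,0,0]}]' 
python3 -c "
from h import *
go([.598,.199,.208])"
```

```text
[ 0.5201 -0.2143  0.121 ]
time: 6.3
tool_pos: [0.5947, 0.2026, 0.3942]
tcp_rot: [-0.45, -3.107, 0.003]
wrist_force: [-0.9, -0.6, -0.9]
width: 0.276
t 6.3 grasp [0.5942 0.2024 0.2392] units [-0.1854 -0.0849  1.2494] tilt(4deg units) [-0.0304 -0.0333 -0.    ] yaw_y 73.50687227676016 F [-0.9001 -0.5841 -0.9404] w 0.276
```

```bash

python3 -m creep '[{"slide":[-0.1,-0.05,0.3],"angular":[0,0,0]},{"slide":[-0.08,-0.04,0.5],"angular":[0,0,0]},{"slide":[0,0,0.4],"angular":[0,0,0]},{"slide":[0,0,0.12],"angular":[0,0,0]},{"slide":[0,0,0],"angular":[0,0,0]}]'
python3 -m creep '[{"slide":[0,0,0],"angular":[0,0,0]},{"slide":[0,0,0],"angular":[0,0,0]}]' 
python3 -c "
from h import *
go([.598,.199,.206])
p,d=snap('side');save(p[200:350,180:380].repeat(4,0).repeat(4,1),'a4.png')
p,d=snap('top');save(p[160:300,120:320].repeat(4,0).repeat(4,1),'a4t.png')"
```

```text
time: 6.72
tool_pos: [0.5982, 0.1973, 0.3602]
tcp_rot: [-0.455, -3.104, 0.003]
wrist_force: [0.0, 1.2, -1.2]
width: 0.272
time: 6.88
tool_pos: [0.5991, 0.1981, 0.3633]
tcp_rot: [0.454, 3.108, 0.0]
wrist_force: [-0.2, 0.5, -0.4]
width: 0.269
t 6.88 grasp [0.5992 0.1982 0.2083] units [0.0542 0.0185 0.0908] tilt(4deg units) [ 0.0042  0.0065 -0.    ] yaw_y 73.37057204751585 F [-0.2342  0.4716 -0.4102] w 0.269
```

View pics/a4.png

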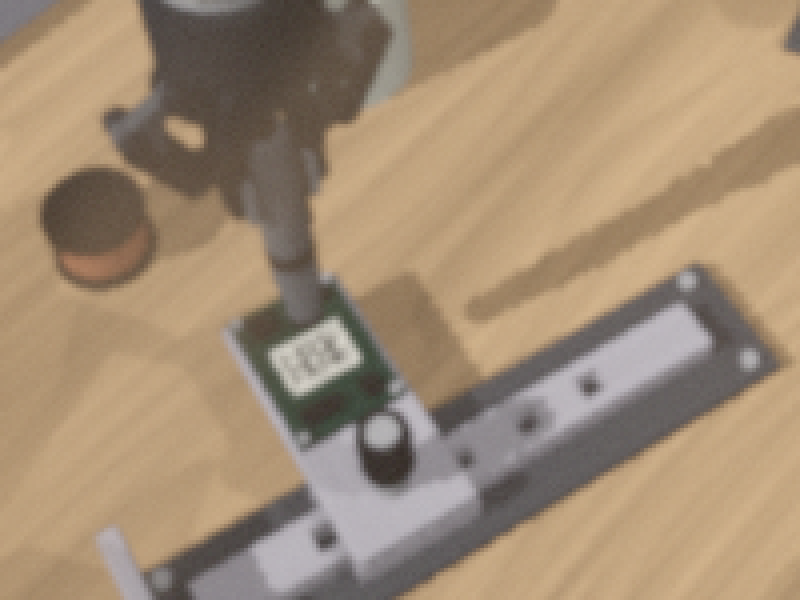

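View pics/a4t.png

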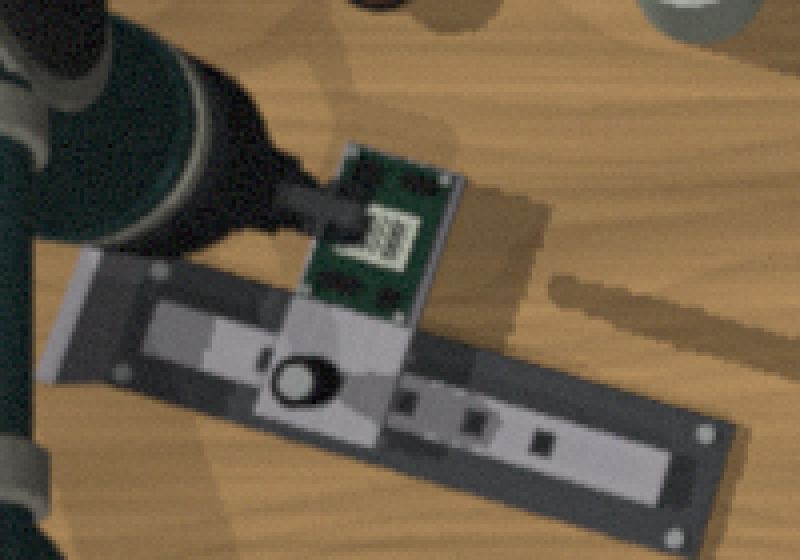

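```bash
python3 -c "
from h import *
print(tri((180+303/4,200+313/4),(120+355/4,160+229/4)), onz('side',(255.8,278.3),.085),onz('top',(208.5,217),.085))"
```

```text
(array([0.5964, 0.1983, 0.0857]), np.float64(0.0018957231811392143)) [0.5975 0.1985 0.085 ] [0.5962 0.1984 0.085 ]
```

```bash
python3 -m creep '[{"slide":[0.04,0.02,0],"angular":[0,0,0]},{"slide":[0,0,0],"angular":[0,0,0]},{"slide":[0,0,0],"angular":[0,0,0]},{"slide":[0,0,0],"angular":[0,0,0]},{"slide":[0,0,0],"angular":[0,0,0]}]'
python3 -m creep '[{"slide":[0,0,0],"angular":[0,0,0]},{"slide":[0,0,0],"angular":[0,0,0]},{"slide":[0,0,0],"angular":[0,0,0]},{"slide":[0,0,0],"angular":[0,0,0]},{"slide":[0,0,0],"angular":[0,0,0]}]' >/dev/null
python3 -m creep '[{"slide":[0,0,0],"angular":[0,0,0]},{"slide":[0,0,0],"angular":[0,0,0]},{"slide":[0,0,0],"angular":[0,0,0]},{"slide":[0,0,0],"angular":[0,0,0]},{"slide":[0,0,0],"angular":[0,0,0]}]' >/dev/null
python3 -m creep '[{"slide":[0,0,0],"angular":[0,0,0]},{"slide":[0,0,0],"angular":[0,0,0]},{"slide":[0,0,0],"angular":[0,0,0]},{"slide":[0,0,0],"angular":[0,0,0]},{"slide":[0,0,0],"angular":[0,0,0]}]' >/dev/null
python3 -m creep '[{"slide":[0,0,0],"angular":[0,0,0]},{"slide":[0,0,0],"angular":[0,0,0]},{"slide":[0,0,0],"angular":[0,0,0]},{"slide":[0,0,0],"angular":[0,0,0]},{"slide":[0,0,0],"angular":[0,0,0]}]' >/dev/null
python3 -m creep '[{"slide":[0,0,0],"angular":[0,0,0]},{"slide":[0,0,0],"angular":[0,0,0]},{"slide":[0,0,0],"angular":[0,0,0]},{"slide":[0,0,0],"angular":[0,0,0]},{"slide":[0,0,0],"angular":[0,0,0]}]'
python3 -c "
from h import *
go([.5245,-.2156,.244])"
```

```text
time: 7.4
tool_pos: [0.5981, 0.1992, 0.363]
tcp_rot: [0.453, 3.109, 0.0]
wrist_force: [0.4, 0.7, -1.1]
width: 0.271
time: 9.48
tool_pos: [0.5981, 0.1992, 0.3629]
tcp_rot: [0.454, 3.109, -0.0]
wrist_force: [0.3, 0.7, -1.3]
width: 0.268
t 9.48 grasp [0.5981 0.1992 0.2079] units [ -1.919  -16.7397  -1.4422] tilt(4deg units) [-0.0003  0.0003 -0.    ] yaw_y 73.39768332473587 F [ 0.2546  0.6591 -1.2564] w 0.268
```

The tip triangulates to (0.596, 0.198, 0.086), right over the label with 43 mm between them, and it has been held for more than 2.5 s. Now back to the holder.

```bash
python3 -c "
from h import *
go([.5245,-.2156,.244])"
python3 -m creep '[{"slide":[0,0,-0.5],"angular":[0,0,0]},{"slide":[0,0,-0.7],"angular":[0,0,0]},{"slide":[0,-0.4,-0.3],"angular":[0,0,0]},{"slide":[-0.1,-0.8,0],"angular":[0,0,0]},{"slide":[-0.12,-1,0],"angular":[0,0,0]}]' >/dev/null
python3 -m creep '[{"slide":[-0.12,-1,0],"angular":[0,0,0]},{"slide":[-0.12,-1,0],"angular":[0,0,0]},{"slide":[-0.12,-1,0],"angular":[0,0,0]},{"slide":[-0.12,-1,0],"angular":[0,0,0]},{"slide":[-0.12,-1,0],"angular":[0,0,0]}]' >/dev/null
python3 -m creep '[{"slide":[-0.12,-1,0],"angular":[0,0,0]},{"slide":[-0.12,-1,0],"angular":[0,0,0]},{"slide":[-0.12,-1,0],"angular":[0,0,0]},{"slide":[-0.12,-1,0],"angular":[0,0,0]},{"slide":[-0.12,-1,0],"angular":[0,0,0]}]' >/dev/null
python3 -m creep '[{"slide":[-0.12,-1,0],"angular":[0,0,0]},{"slide":[-0.12,-1,0],"angular":[0,0,0]},{"slide":[-0.12,-0.9,0],"angular":[0,0,0]},{"slide":[-0.05,-0.6,0],"angular":[0,0,0]},{"slide":[0,0,0],"angular":[0,0,0]}]' 
python3 -c "
from h import *
go([.5245,-.2156,.244])"
```

```text
t 9.48 grasp [0.5981 0.1992 0.2079] units [ -1.919  -16.7397  -1.4422] tilt(4deg units) [-0.0003  0.0003 -0.    ] yaw_y 73.39768332473587 F [ 0.2546  0.6591 -1.2564] w 0.268
time: 11.15
tool_pos: [0.5288, -0.193, 0.4014]
tcp_rot: [0.458, 3.107, -0.003]
wrist_force: [0.0, 0.4, 0.1]
width: 0.271
t 11.15 grasp [ 0.5289 -0.1934  0.2464] units [-0.087  -0.9026  0.097 ] tilt(4deg units) [-0.0253  0.0187 -0.    ] yaw_y 73.21759509367106 F [0.0047 0.4252 0.1479] w 0.271
```

```bash
python3 -m creep '[{"slide":[-0.05,-0.5,0],"angular":[0,0,0]},{"slide":[-0.03,-0.4,0],"angular":[0,0,0]},{"slide":[0,0,0],"angular":[0,0,0]},{"slide":[0,0,0],"angular":[0,0,0]},{"slide":[0,0,0],"angular":[0,0,0]}]'
python3 -c "
from h import *
go([.5245,-.2156,.1335])
p,d=snap('side');save(p[60:260,300:500].repeat(3,0).repeat(3,1),'a5.png')"
```

```text
time: 11.57
tool_pos: [0.5253, -0.2118, 0.4005]
tcp_rot: [0.453, 3.109, 0.001]
wrist_force: [0.0, 0.5, -1.4]
width: 0.269
t 11.57 grasp [ 0.5254 -0.2118  0.2455] units [-0.0111 -0.1587  4.478 ] tilt(4deg units) [ 0.0057 -0.0007 -0.    ] yaw_y 73.41043094942322 F [ 0.0226  0.5427 -1.3683] w 0.269
```

View pics/a5.png

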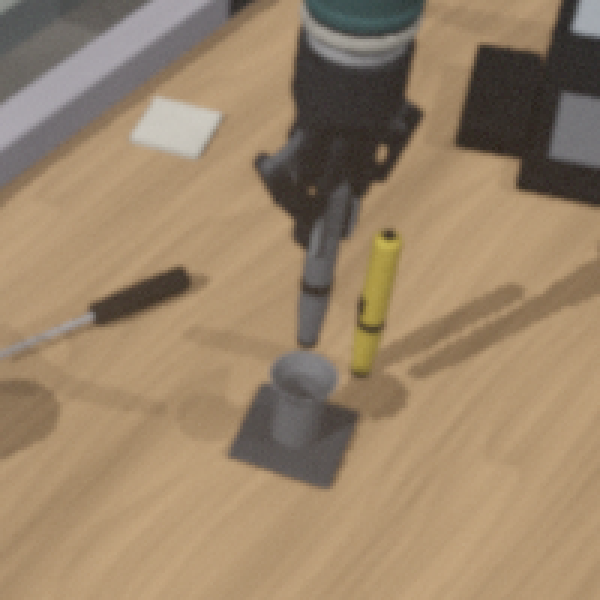

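The scanner hangs upright above the cup, with its tip at (308,343) and the cup centre near (304,375) in the crop. Shifting the last 4 mm and lowering.

```bash
python3 -m creep '[{"slide":[-0.01,-0.15,0],"angular":[0,0,0]},{"slide":[0,0,0.5],"angular":[0,0,0]},{"slide":[0,0,0.7],"angular":[0,0,0]},{"slide":[0,0,0.7],"angular":[0,0,0]},{"slide":[0,0,0.7],"angular":[0,0,0]}]'
python3 -c "
from h import *
go([.5245,-.2156,.1335])"
python3 -m creep '[{"slide":[0,0,0.6],"angular":[0,0,0]},{"slide":[0,0,0.5],"angular":[0,0,0]},{"slide":[0,0,0.3],"angular":[0,0,0]},{"slide":[0,0,0.2],"angular":[0,0,0]},{"slide":[0,0,0],"angular":[0,0,0]}]'
python3 -c "
from h import *
go([.5245,-.2156,.1335])"
```

```text
time: 12.03
tool_pos: [0.5243, -0.2155, 0.334]
tcp_rot: [-0.453, -3.109, -0.0]
wrist_force: [-0.5, -0.4, -0.9]
width: 0.267
t 12.03 grasp [ 0.5243 -0.2155  0.179 ] units [-0.0097 -0.001   1.8184] tilt(4deg units) [ 0.0005 -0.0024  0.    ] yaw_y 73.42300945935821 F [-0.4702 -0.3533 -0.947 ] w 0.267
time: 12.45
tool_pos: [0.5241, -0.2156, 0.2941]
tcp_rot: [-0.453, -3.107, -0.001]
wrist_force: [-0.6, 0.2, -0.6]
width: 0.274
t 12.45 grasp [ 0.5238 -0.2155  0.1391] units [-0.0277  0.0042  0.2236] tilt(4deg units) [ 0.0041 -0.0289 -0.    ] yaw_y 73.40404723502932 F [-0.6138  0.1968 -0.5877] w 0.274
```

```bash
python3 -m creep '[{"slide":[0,0,0.12],"angular":[0,0,0]},{"slide":[0,0,0.06],"angular":[0,0,0]},{"slide":[0,0,0],"angular":[0,0,0]},{"slide":[0,0,0],"angular":[0,0,0]}]'
python3 -m creep '[{"slide":[0,0,0],"angular":[0,0,0]},{"slide":[0,0,0],"angular":[0,0,0]},{"slide":[0,0,0],"angular":[0,0,0]},{"slide":[0,0,0],"angular":[0,0,0]},{"slide":[0,0,0],"angular":[0,0,0]}]' -1
python3 -m creep '[{"slide":[0,0,0],"angular":[0,0,0]},{"slide":[0,0,0],"angular":[0,0,0]},{"slide":[0,0,0],"angular":[0,0,0]},{"slide":[0,0,0],"angular":[0,0,0]},{"slide":[0,0,0],"angular":[0,0,0]}]' 
python3 -c "
from h import *
go([.5245,-.2156,.1335])
p,d=snap('side');save(p[60:260,300:500].repeat(3,0).repeat(3,1),'a6.png')"
```

```text
time: 12.78
tool_pos: [0.5247, -0.216, 0.2916]
tcp_rot: [0.454, 3.108, -0.001]
wrist_force: [1.2, -0.7, -1.5]
width: 0.27
time: 13.2
tool_pos: [0.5245, -0.2159, 0.2912]
tcp_rot: [0.454, 3.108, -0.0]
wrist_force: [-0.0, -0.3, -0.6]
width: 0.954
time: 13.62
tool_pos: [0.5244, -0.2159, 0.2909]
tcp_rot: [-0.454, -3.109, -0.0]
wrist_force: [-0.0, 0.2, 0.2]
width: 1.001
t 13.62 grasp [ 0.5244 -0.2159  0.1359] units [-0.0008  0.0111  0.0954] tilt(4deg units) [ 0.0003 -0.0016  0.    ] yaw_y 73.39475756268473 F [-0.0206  0.2248  0.2165] w 1.001
```

View pics/a6.png

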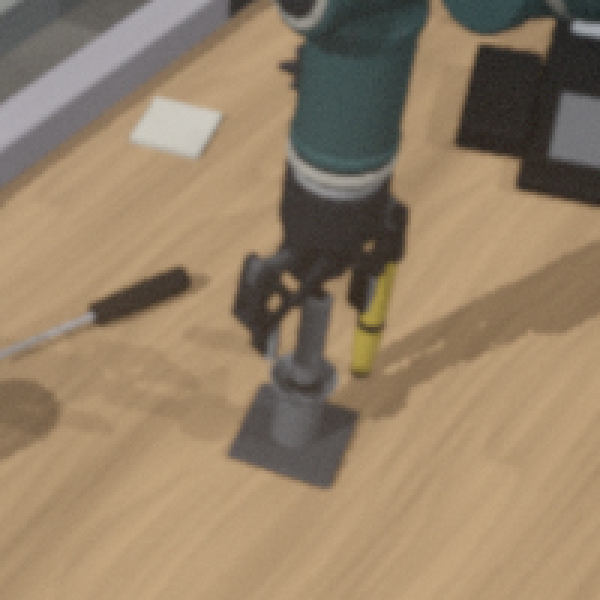

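The fingers are open on both sides and the scanner stands in the cup, top at (320,297). Lifting straight up and going to the knob.

```bash
python3 -m creep '[{"slide":[0,0,-0.6],"angular":[0,0,0]},{"slide":[0,0,-0.9],"angular":[0,0,0]},{"slide":[0,0,-1],"angular":[0,0,0]},{"slide":[0,0,-1],"angular":[0,0,0]},{"slide":[0,0,-0.6],"angular":[0,0,0]}]' 
python3 -c "
from h import *
go([.5165,.2207,.20])"
```

```text
time: 14.08
tool_pos: [0.525, -0.2161, 0.3965]
tcp_rot: [0.453, 3.105, -0.002]
wrist_force: [0.3, -0.6, -0.1]
width: 1.002
t 14.08 grasp [ 0.5255 -0.2163  0.2415] units [ 5.3437 16.651   1.6327] tilt(4deg units) [-0.0074  0.0506  0.    ] yaw_y 73.39825991360566 F [ 0.3047 -0.5589 -0.0558] w 1.002
```

```bash
python3 -m creep '[{"slide":[0.32,1,0],"angular":[0,0,0]},{"slide":[0.32,1,0],"angular":[0,0,0]},{"slide":[0.32,1,0],"angular":[0,0,0]},{"slide":[0.32,1,0],"angular":[0,0,0]},{"slide":[0.32,1,0],"angular":[0,0,0]}]' >/dev/null
python3 -m creep '[{"slide":[0.32,1,0],"angular":[0,0,0]},{"slide":[0.32,1,0],"angular":[0,0,0]},{"slide":[0.32,1,0],"angular":[0,0,0]},{"slide":[0.32,1,0],"angular":[0,0,0]},{"slide":[0.32,1,0],"angular":[0,0,0]}]' >/dev/null
python3 -m creep '[{"slide":[0.32,1,0],"angular":[0,0,0]},{"slide":[0.32,1,0],"angular":[0,0,0]},{"slide":[0.32,1,0],"angular":[0,0,0]},{"slide":[0.32,1,0],"angular":[0,0,0]},{"slide":[0.32,1,0],"angular":[0,0,0]}]' >/dev/null
python3 -m creep '[{"slide":[0.32,1,0],"angular":[0,0,0]},{"slide":[0.2,0.6,0],"angular":[0,0,0]},{"slide":[0,0,0],"angular":[0,0,0]},{"slide":[0,0,0],"angular":[0,0,0]}]'
python3 -c "
from h import *
go([.5165,.2207,.12])"
```

```text
time: 15.67
tool_pos: [0.5154, 0.2204, 0.3933]
tcp_rot: [-0.45, -3.109, 0.001]
wrist_force: [0.2, -0.8, -0.1]
width: 1.002
t 15.67 grasp [0.5154 0.2204 0.2383] units [-0.0391  0.0288  4.7326] tilt(4deg units) [-0.0084  0.0001  0.    ] yaw_y 73.51394359237726 F [ 0.1866 -0.8066 -0.0769] w 1.002
```

```bash
python3 -m creep '[{"slide":[-0.04,0.03,0.6],"angular":[0,0,0]},{"slide":[0,0,0.8],"angular":[0,0,0]},{"slide":[0,0,0.8],"angular":[0,0,0]},{"slide":[0,0,0.5],"angular":[0,0,0]},{"slide":[0,0,0.2],"angular":[0,0,0]}]'
python3 -c "
from h import *
go([.5165,.2207,.079])
p,d=snap('side');save(p[200:350,180:380].repeat(4,0).repeat(4,1),'a7.png')
p,d=snap('top');save(p[160:300,120:320].repeat(4,0).repeat(4,1),'a7t.png')
save(p[210:290,360:490].repeat(5,0).repeat(5,1),'a7s.png')"
```

```text
time: 16.08
tool_pos: [0.5159, 0.2188, 0.3183]
tcp_rot: [-0.455, -3.105, 0.004]
wrist_force: [-0.3, -0.6, -0.0]
width: 0.999
t 16.08 grasp [0.5152 0.2185 0.1633] units [-0.0353  0.1071  3.3716] tilt(4deg units) [-0.0428 -0.0486  0.    ] yaw_y 73.32946561721675 F [-0.2767 -0.6221 -0.0019] w 0.999
```

View pics/a7.png

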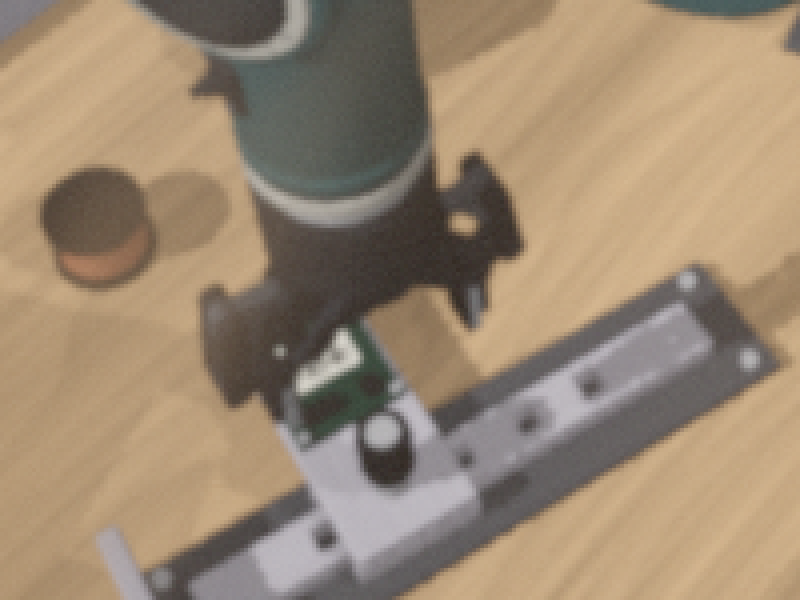

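View pics/a7t.png

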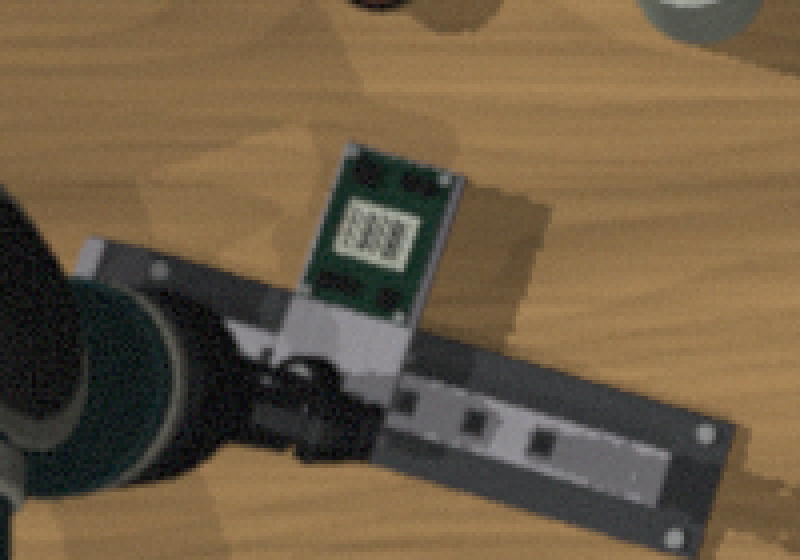

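View pics/a7s.png

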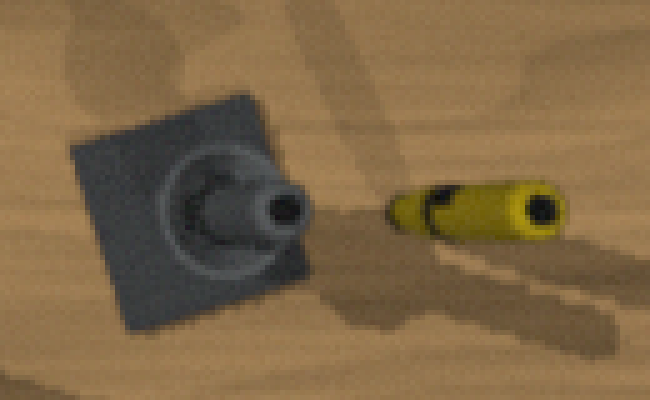

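In these views the fingers straddle the knob (knob top at (384,435) in the side crop). The scanner stands upright in its cup, top at (287,210) in the close crop. Descending to grip height.

```bash
python3 -m creep '[{"slide":[-0.02,0.03,0.5],"angular":[0,0,0]},{"slide":[0,0,0.8],"angular":[0,0,0]},{"slide":[0,0,0.8],"angular":[0,0,0]},{"slide":[0,0,0.7],"angular":[0,0,0]},{"slide":[0,0,0.3],"angular":[0,0,0]}]'
python3 -m creep '[{"slide":[0,0,0],"angular":[0,0,0]},{"slide":[0,0,0],"angular":[0,0,0]}]'
python3 -c "
from h import *
go([.5165,.2207,.079])"
```

```text
time: 16.6
tool_pos: [0.5169, 0.2205, 0.2415]
tcp_rot: [-0.453, -3.107, 0.002]
wrist_force: [0.2, 1.1, -0.2]
width: 1.004
time: 16.77
tool_pos: [0.5178, 0.2209, 0.2438]
tcp_rot: [0.454, 3.108, 0.0]
wrist_force: [0.4, 0.4, 0.4]
width: 0.999
t 16.77 grasp [0.5178 0.2209 0.0888] units [ 0.0489 -0.0249  0.3917] tilt(4deg units) [ 0.003   0.0046 -0.    ] yaw_y 73.39310088791551 F [0.422  0.3594 0.3636] w 0.999
```

```bash
python3 -m creep '[{"slide":[0.04,-0.02,0.35],"angular":[0,0,0]},{"slide":[0,0,0.05],"angular":[0,0,0]},{"slide":[0,0,0],"angular":[0,0,0]}]'
python3 -m creep '[{"slide":[0,0,0],"angular":[0,0,0]},{"slide":[0,0,0],"angular":[0,0,0]},{"slide":[0,0,0],"angular":[0,0,0]},{"slide":[0,0,0],"angular":[0,0,0]},{"slide":[0,0,0],"angular":[0,0,0]}]' 1 60
python3 -m creep '[{"slide":[0,0,0],"angular":[0,0,0]},{"slide":[0,0,0],"angular":[0,0,0]},{"slide":[0,0,0],"angular":[0,0,0]},{"slide":[0,0,0],"angular":[0,0,0]},{"slide":[0,0,0],"angular":[0,0,0]}]'
python3 -c "
from h import *
go([.5165,.2207,.079])
p,d=snap('side');save(p[200:350,180:380].repeat(4,0).repeat(4,1),'a8.png')"
```

```text
time: 17.02
tool_pos: [0.5163, 0.2207, 0.2335]
tcp_rot: [0.454, 3.109, 0.0]
wrist_force: [-0.5, 0.2, 0.2]
width: 1.001
time: 17.43
tool_pos: [0.5166, 0.2209, 0.234]
tcp_rot: [0.454, 3.108, 0.001]
wrist_force: [-1.1, 0.2, 8.5]
width: 0.314
time: 17.85
tool_pos: [0.5166, 0.2209, 0.234]
tcp_rot: [0.454, 3.108, 0.001]
wrist_force: [-1.4, 1.1, 6.5]
width: 0.309
t 17.85 grasp [0.5167 0.221  0.079 ] units [ 0.0056 -0.0126 -0.0014] tilt(4deg units) [ 0.0117  0.009  -0.    ] yaw_y 73.39004854211144 F [-1.359   1.0861  6.5365] w 0.309
```

View pics/a8.png

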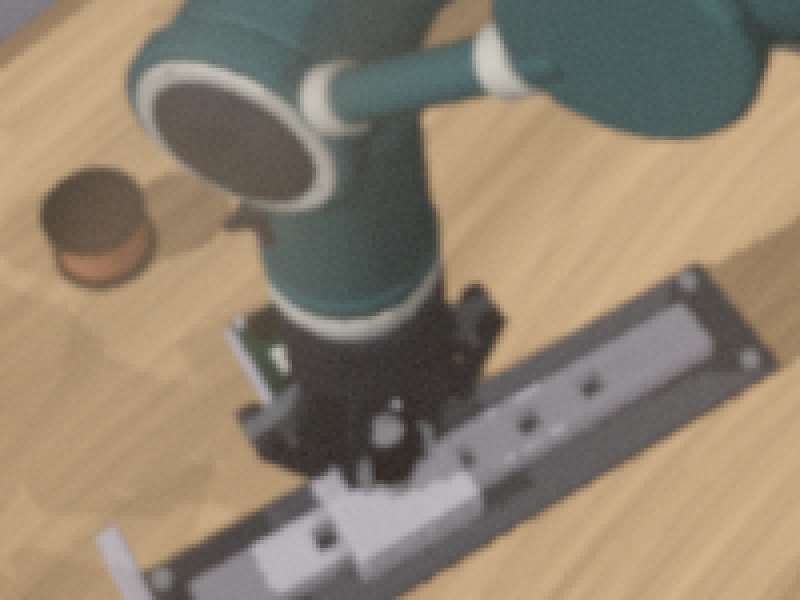

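The knob is seated between the pads, knob top at (388,430), width about 26 mm. Pulling up 15 mm.

```bash
python3 -m creep '[{"slide":[0,0,-0.2],"angular":[0,0,0]},{"slide":[0,0,-0.25],"angular":[0,0,0]},{"slide":[0,0,-0.15],"angular":[0,0,0]},{"slide":[0,0,0],"angular":[0,0,0]},{"slide":[0,0,0],"angular":[0,0,0]}]'
python3 -c "
from h import *
go([.5165,.2207,.094])
p,d=snap('side');save(p[200:350,180:380].repeat(4,0).repeat(4,1),'a9.png')"
```

```text
time: 18.32
tool_pos: [0.5163, 0.2203, 0.2478]
tcp_rot: [0.453, 3.109, -0.001]
wrist_force: [3.8, -0.1, -8.4]
width: 0.308
t 18.32 grasp [0.5163 0.2202 0.0928] units [-0.0031  0.0204 -0.0488] tilt(4deg units) [-0.0084  0.0022  0.    ] yaw_y 73.40384558040587 F [ 3.7935 -0.1146 -8.383 ] w 0.308
```

View pics/a9.png

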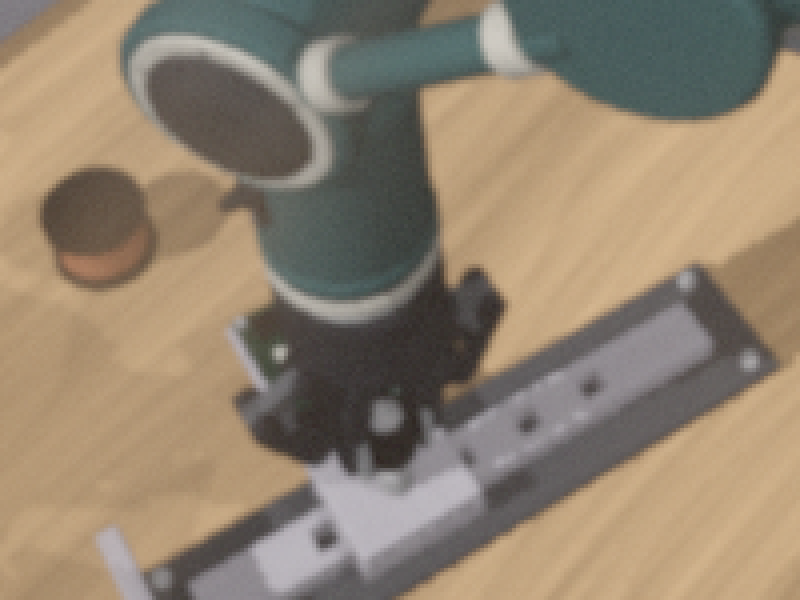

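The knob top rose from y=430 to y=414 and the barrel now shows under it. The pull is 8.4 N, which fits the spring. Next, a touch more lift, then a 40 mm slide along tool -y.

```bash
python3 -m creep '[{"slide":[0,0,-0.06],"angular":[0,0,0]},{"slide":[0,-0.2,0],"angular":[0,0,0]},{"slide":[0,-0.3,0],"angular":[0,0,0]},{"slide":[0,-0.3,0],"angular":[0,0,0]},{"slide":[0,-0.3,0],"angular":[0,0,0]}]'
python3 -m creep '[{"slide":[0,-0.3,0],"angular":[0,0,0]},{"slide":[0,-0.16,0],"angular":[0,0,0]},{"slide":[0,0,0],"angular":[0,0,0]},{"slide":[0,0,0],"angular":[0,0,0]},{"slide":[0,0,0],"angular":[0,0,0]}]'
python3 -c "
from h import *
go([.5165-.2845*.04,.2209-.9587*.04,.079])
p,d=snap('side');save(p[200:350,180:380].repeat(4,0).repeat(4,1),'b1.png')"
```

```text
time: 18.78
tool_pos: [0.5083, 0.1936, 0.2498]
tcp_rot: [0.453, 3.108, -0.0]
wrist_force: [5.5, 1.3, -6.7]
width: 0.31
time: 19.2
tool_pos: [0.5049, 0.1819, 0.2497]
tcp_rot: [-0.454, -3.108, 0.003]
wrist_force: [4.8, -2.6, -8.8]
width: 0.313
t 19.2 grasp [0.5048 0.1816 0.0947] units [-0.0011  0.0402  0.6264] tilt(4deg units) [-0.0271  0.0013  0.    ] yaw_y 73.39063697441367 F [ 4.7725 -2.647  -8.8381] w 0.313
```

View pics/b1.png

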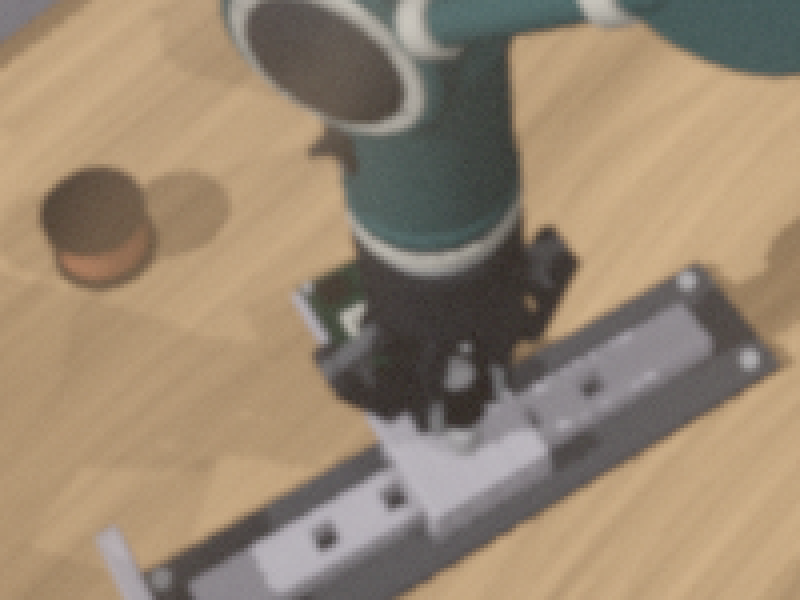

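The carriage moved along. Two slots are now open behind it, at (325,537) and (394,496), which makes one slot of travel. Lowering the pin.

```bash
python3 -m creep '[{"slide":[0,0,0.15],"angular":[0,0,0]},{"slide":[0,0,0.2],"angular":[0,0,0]},{"slide":[0,0,0.2],"angular":[0,0,0]},{"slide":[0,0,0.07],"angular":[0,0,0]},{"slide":[0,0,0],"angular":[0,0,0]}]'
python3 -m creep '[{"slide":[0,0,0],"angular":[0,0,0]},{"slide":[0,0,0],"angular":[0,0,0]}]'
python3 -c "
from h import *
go([.5165-.2845*.04,.2209-.9587*.04,.079])
p,d=snap('side');save(p[200:350,180:380].repeat(4,0).repeat(4,1),'b2.png')"
```

```text
time: 19.67
tool_pos: [0.5053, 0.1831, 0.2343]
tcp_rot: [-0.454, -3.109, 0.001]
wrist_force: [3.9, -2.0, -3.9]
width: 0.31
time: 19.83
tool_pos: [0.5053, 0.1832, 0.2344]
tcp_rot: [0.453, 3.108, -0.0]
wrist_force: [5.0, -2.9, -4.9]
width: 0.307
t 19.83 grasp [0.5053 0.1831 0.0794] units [ 0.0007 -0.0237  0.0173] tilt(4deg units) [-0.0033  0.0036 -0.    ] yaw_y 73.40291209339728 F [ 4.9764 -2.8578 -4.9489] w 0.307
```

View pics/b2.png

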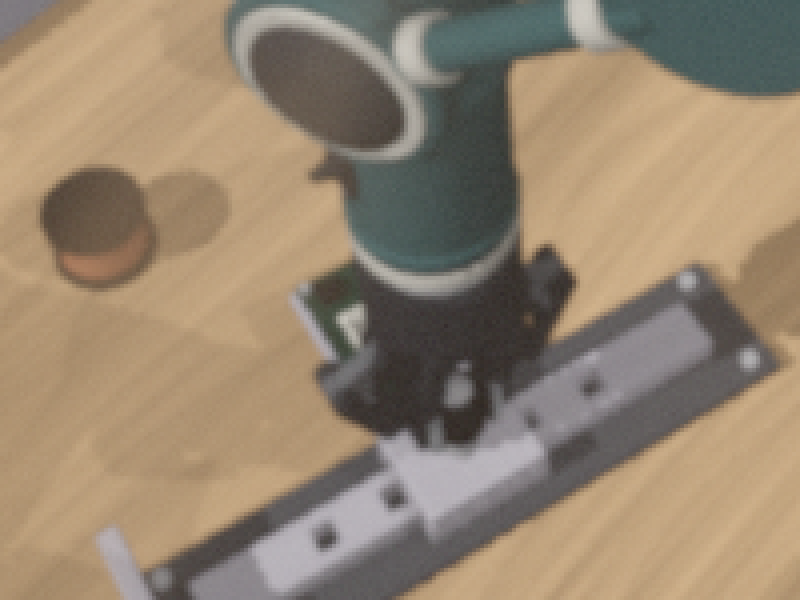

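The knob is back at its starting height. I'll press down lightly: if the pin is home it should stop hard and the force should turn upward.

```bash
python3 -m creep '[{"slide":[0,0,0.06],"angular":[0,0,0]},{"slide":[0,0,0],"angular":[0,0,0]},{"slide":[0,0,0],"angular":[0,0,0]}]'
python3 -m creep '[{"slide":[0,0,0.05],"angular":[0,0,0]},{"slide":[0,0,0],"angular":[0,0,0]},{"slide":[0,0,0],"angular":[0,0,0]},{"slide":[0,0,0],"angular":[0,0,0]}]'
python3 -c "
from h import *
go([.5165-.2845*.04,.2209-.9587*.04,.079])"
```

```text
time: 20.13
tool_pos: [0.5055, 0.1836, 0.234]
tcp_rot: [0.454, 3.108, 0.001]
wrist_force: [1.3, -1.6, 4.6]
width: 0.31
time: 20.47
tool_pos: [0.5057, 0.184, 0.2339]
tcp_rot: [0.454, 3.108, 0.003]
wrist_force: [-1.2, -1.5, 11.4]
width: 0.308
t 20.47 grasp [0.5059 0.1843 0.0789] units [ 0.0102 -0.074  -0.0036] tilt(4deg units) [0.0267 0.0126 0.    ] yaw_y 73.3906557384731 F [-1.1934 -1.5294 11.3666] w 0.308
```

```bash
python3 -m creep '[{"slide":[0,-0.04,0],"angular":[0,0,0]},{"slide":[0,0,0],"angular":[0,0,0]},{"slide":[0,0,0],"angular":[0,0,0]},{"slide":[0,0,0],"angular":[0,0,0]},{"slide":[0,0,0],"angular":[0,0,0]}]'
python3 -c "
from h import *
go([.5165-.2845*.04,.2209-.9587*.04,.079])
p,d=snap('top');save(p,'c1.png')
a=cv2.resize(p[160:300,120:320],None,fx=4,fy=4);save(a,'c2.png')"
```

```text
time: 20.88
tool_pos: [0.5055, 0.1833, 0.2339]
tcp_rot: [0.454, 3.107, 0.004]
wrist_force: [-0.8, 0.6, 10.2]
width: 0.312
t 20.88 grasp [0.5057 0.1837 0.0789] units [ 0.0101 -0.0507 -0.0036] tilt(4deg units) [ 0.0386  0.0144 -0.    ] yaw_y 73.37907121035371 F [-0.8022  0.6296 10.199 ] w 0.312
```

View pics/c1.png

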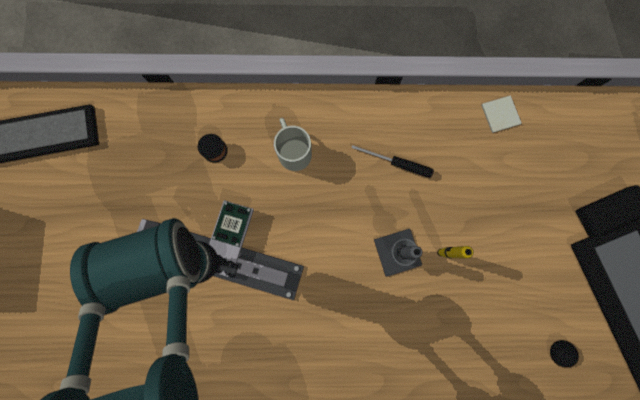

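View pics/c2.png

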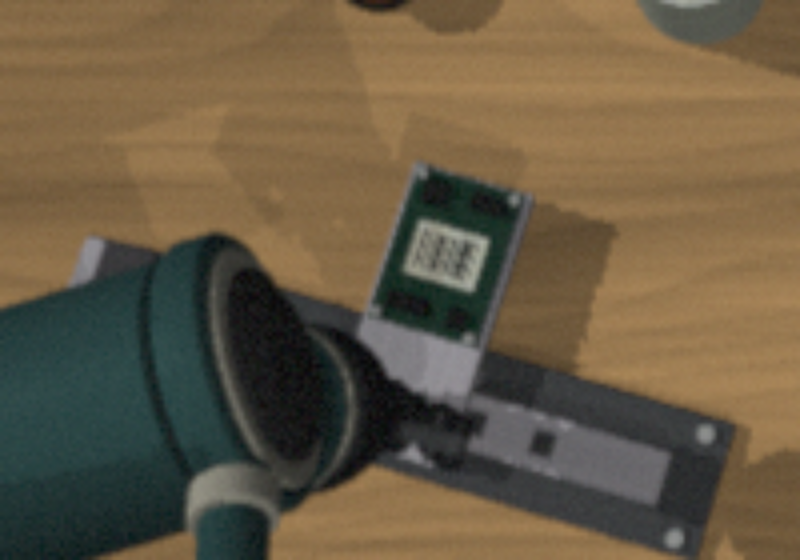

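The label moved to about (447,256) in the crop from (377,234). The scanner stands in its cup with its top near (417,252), and the mug, spool and screwdriver are where they were.

```bash
python3 -c "
from h import *
a=onz('top',(120+377/4,160+234/4),.043);b=onz('top',(120+447/4,160+256/4),.043);print(a,b,np.linalg.norm(b-a))
print(order.finish_job())"
```

```text
[0.5971 0.198  0.043 ] [0.585 0.159 0.043] 0.040860353562301874
the job is handed in; nothing more can be done
None
```

The job is handed in at about 21 s of robot time, with the gripper still holding the knob. It gave no verdict, so what follows rests on my own checks.

- **Scan:** I took the scanner from its holder and held it tip down over the label for more than 2.5 s. From the two views, the tip was within about 1 mm of the label's middle and about 43 mm above it.
- **Return:** I stood the scanner back in its cup and let go. The pictures afterwards show it upright there.
- **Lock knob:** I pulled the knob up about 14–15 mm, slid the carriage one slot away from the end plate, and lowered the pin.

**Last checks:**
- **Carriage travel:** The label in the top view moved 40.9 mm, while the arm's own reading gave about 39 mm. The two differ by about 2 mm, which is the camera calibration tolerance plus the play in the slot. Both are inside the allowed range.
- **Pin home:** The knob came to a hard stop at the same height as when I first gripped it. Pressing down then read about 10 N upward, so the pin is home.
- **Grip:** The gripper is set to 60 N on the knob. I did not measure the finger force directly.
- **Other objects:** The mug, spool, screwdriver and yellow look-alike show no visible change of place.

No check failed.

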